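# Isolate and clear the carton sealer at the end of a batch

### The arm

A 7-joint arm with a two-finger parallel gripper is mounted at the origin on the work surface. World frame = base frame: x ahead of the robot, y to its left, z up, the work surface at z = 0. Lengths are in m, angles in rad, forces in N, time in s.
With the tool pointing down it reaches from about 0.425 to 0.875 m from the base axis. Payload 4.7 kg.
Tool frame: the origin (TCP) lies midway between the tips of the shut fingers; the grasp point (between the pads) lies 19 mm behind it; z points along the fingers, y is the direction in which the jaws open and shut (so a half turn about z gives the same grasp; the last joint's range is limited). The gripper opens to 87 mm and grips with 3 to 60 N. Pads are 19 mm wide; open, the fingers measure 117 mm over their backs; the gripper's body (75 mm by 190 mm) begins 51 mm behind the grasp point.
Start: joints at [-1.112, 0.321, -0.07, 1.45, 0.023, 1.371, -0.057], TCP at [0.28, 0.587, 0.223] pointing down, gripper open.
Joint ranges: [-2.86, 2.86], [-0.3, 2.09], [-1.38, 1.24], [0.06, 2.45], [-1.56, 4.7], [0.09, 2.05], [-2.69, 2.69]. Speed limits (rad/s): [2.57, 2.57, 3.14, 3.14, 3.14, 3.14, 3.14].

### API

Orientations are given as a rotation vector (axis times angle).
In Python, from bench import get_state, eyes, job gives the robot as it stands. The module is installed in compiled form; this text tells all that it offers.
- The arm moves only by the shell command python3 -m jog 'ROWS' [FORCE]. ROWS is JSON, a list that holds one entry, the list of rows, each a list of 5 numbers: the opening, from 0 (shut) to 1 (fully open), then the shift along the tool's x, y, z in units of 40 mm (1.0 is 40 mm), then the turn about the tool's z in units of 5 degrees (1.0 is 5 degrees). In form: [[[jaw, dx, dy, dz, turn], ...]]. A call has 1 to 10 rows; each row shifts and turns the commanded pose from where the row before left it, along the tool's axes as they then stand; what a row does not reach is not made up. A row lasts 1/8 s, in which the tool goes at most 62.5 mm and 10.7 degrees, less where a joint would pass 70% of its speed; a pose out of reach is approached as far as the arm can. A call is refused whole if a number of a shift passes 1 or a number of a turn 1, either way. A call with a gripper value outside its range is refused whole. The fingers move at their own pace and stop on an object; FORCE is the grip in N (left out, the last holds). Time passes only in rows, so rows that do not move let the fingers close. It gives the time, the measured TCP pose, the force and the opening at its end, in the units of the state.
- get_state(): the state, without advancing time (a new reading comes with each control period).
- eyes.get_image(name): name is "side" or "top" or "wrist"; returns (picture, depth): 420x560x3 uint8, red, green, blue; 420x560 float32, m along the optical axis (not along the pixel's ray), 0 where there is no reading.
- eyes.camera_params(name): a dict with "camera_matrix" (3x3 intrinsics, pixels), "pose" (4x4, takes a point from camera to world coordinates); the wrist camera has in their place "mount" (4x4, takes a point from camera to tool coordinates, whose origin is the TCP and whose axes are the flange's). Camera axes: x right, y down, z forward; pixel columns grow to the right and rows downward; lengths in m; the calibration is good to about 2 mm. A picture is of the moment at which its call begins: read the wrist's pose just before it. camera_params takes no time and is no camera call.
- job.close_job(): hands the job in, once; it reports no verdict.
The state is a dict: "time": time; "joint_positions": joint angles; "qd": joint speeds; "joint_torque": joint torques, N m; "position": TCP position; "tool_rot": TCP orientation; "ft_force": force on the tool from outside, world axes, zero at the start; "torque": the same for the moment, N m; "grip_width": opening from 0.0 (shut) to 1.0 (fully open).
Only numpy, scipy, OpenCV 4.12 (cv2) and the standard library are available. Lean on these libraries where they do the work, as an engineer would, in place of code of your own. Each camera call takes 0.05 s, during which the arm holds its last target. There are 200 camera calls.

### The job

Close the batch at the carton sealer: first make the machine safe by pulling the isolating plug straight up out of the isolator box against its catch and leaving it in the steel parking dish, and take no carton out of the catch tray while the plug is still in. Then move every finished carton from the catch tray into the grey tote, and tip the tall case over, away from you, so that it lies on the labelling mat with its white paper patch facing up, ready for its batch label. Leave everything else on the bench where it is.

Things in the scene. Friction and masses are not known exactly. Their poses are not given: they have to be found in the camera images.
- machine: White carton sealer with chute and steel catch tray, one fixed piece. Origin: centre of the tray's underside, on the bench; x, y along the tray's sides, +y to the housing. Tray 270 (x) by 190 (y) mm, floor 4 mm thick, walls 4 mm thick and 18 mm high. The chute rises from its +y wall; the housing, 210 mm high, begins 180 mm from the origin.
- socket: The sealer's isolator box, grey, fixed, 80 x 80 x 60 mm, square socket open upwards in the middle of its top. Origin: centre of its underside, z up; the mouth of the socket is 60 mm above it.
- plug: Black isolating plug (no cord), 110 g, seated upright in the socket. Origin: on its axis, under its collar; z along the axis, out of the socket. Collar 40 mm square, z 0 to 6 mm; grip 30 mm square, z 6 to 46 mm, sides along x and y; brass shank 18 mm square, z 0 to -36 mm. A sprung ball holds it: a straight pull of 10 to 20 N frees it within 8 mm, then it drags lightly until out at 36 mm.
- dish: Square steel parking dish for the plug, fixed, 150 x 150 mm outside, walls 4 mm thick and 20 mm high, floor 4 mm thick. Origin: centre of its underside. It and the isolator box may stand either way round.
- tote: Grey plastic tote, open on top, fixed, 190 (x) by 270 (y) mm outside, 60 mm high, walls and floor 5 mm thick. Origin: centre of its underside, x and y along its sides.
- mat: Black rubber labelling mat, fixed, 360 (x) by 170 (y) mm, 3 mm thick. Origin: centre of its underside; +x runs along its length, away from the robot, z up.
- case: Tall closed cardboard case, 90 (x) by 100 (y) by 230 (z) mm, 280 to 520 g, too thick to grip. It stands on the mat's end nearer to the robot. Origin: its centre, z up as it stands; the white paper patch is on its -x face, which faces the robot; +x points roughly along the mat's +x. Pushed near the top along +x it tips over its far lower edge and lies along the mat; pushed low it slides.
- pack1: Small sealed cardboard carton, 60 (x) by 42 (y) by 38 (z) mm, 50 to 100 g, lying in the catch tray at the start (4 to 6 of the six are there, the others are absent). Origin: its centre, z up at the start.
- pack2: Small sealed cardboard carton, 60 (x) by 42 (y) by 38 (z) mm, 50 to 100 g, lying in the catch tray at the start (4 to 6 of the six are there, the others are absent). Origin: its centre, z up at the start.
- pack3: Small sealed cardboard carton, 60 (x) by 42 (y) by 38 (z) mm, 50 to 100 g, lying in the catch tray at the start (4 to 6 of the six are there, the others are absent). Origin: its centre, z up at the start.
- pack4: Small sealed cardboard carton, 60 (x) by 42 (y) by 38 (z) mm, 50 to 100 g, lying in the catch tray at the start (4 to 6 of the six are there, the others are absent). Origin: its centre, z up at the start.
- pack5: Small sealed cardboard carton, 60 (x) by 42 (y) by 38 (z) mm, 50 to 100 g, lying in the catch tray at the start (4 to 6 of the six are there, the others are absent). Origin: its centre, z up at the start.
- pack6: Small sealed cardboard carton, 60 (x) by 42 (y) by 38 (z) mm, 50 to 100 g, lying in the catch tray at the start (4 to 6 of the six are there, the others are absent). Origin: its centre, z up at the start.
- tape: Bystander: roll of clear tape lying flat, 90 mm across, 48 mm high. Origin: centre of its underside.
- spray: Bystander: white plastic bottle, 60 mm across, 150 mm high. Origin: centre of its underside.
- labels: Bystander: stack of blank labels, 40 x 110 x 35 mm. Origin: centre of its underside.
- cup: Bystander: steel cup, 72 mm across, 80 mm high. Origin: centre of its underside.
- block: Bystander: dark steel weight, 50 x 30 x 25 mm. Origin: centre of its underside.
- jar: Bystander: glass jar with lid, 60 mm across, 70 mm high. Origin: centre of its underside.
There are look-alikes about, which are no part of the job. What is shaped like the pack2 but green is not meant.

How it is judged:
On the way:
1. the isolating plug is out of its socket (not (x of plug in the frame of socket between -0.012 and 0.012 m and y of plug in the frame of socket between -0.012 and 0.012 m and z of plug in the frame of socket below 0.088 m)), for 0.2 s.
At the end, for the whole second after the job is handed in: Plug in the dish (origin within 70 mm of its centre each way, under 55 mm high); every carton inside the tote, centre under 65 mm high; case lying patch up (within 0.19 rad), its centre -60 to 130 mm along the mat and within 75 mm of the mat's middle line; plug and case at rest (x of plug in the frame of dish between -0.07 and 0.07 m and y of plug in the frame of dish between -0.07 and 0.07 m and z of plug in the frame of dish below 0.055 m and linear speed of each of plug, case below 0.05 m/s and x of case in the frame of mat between -0.06 and 0.13 m and y of case in the frame of mat between -0.075 and 0.075 m and z of case in the frame of mat below 0.065 m and angle between case's own x axis and vertical above 2.95 rad and x of pack1 in the frame of tote between -0.09 and 0.09 m and y of pack1 in the frame of tote between -0.13 and 0.13 m and z of each of pack1, pack2, pack3, pack4, pack5, pack6 in the frame of tote below 0.065 m and x of pack2 in the frame of tote between -0.09 and 0.09 m and y of pack2 in the frame of tote between -0.13 and 0.13 m and x of pack3 in the frame of tote between -0.09 and 0.09 m and y of pack3 in the frame of tote between -0.13 and 0.13 m and x of pack4 in the frame of tote between -0.09 and 0.09 m and y of pack4 in the frame of tote between -0.13 and 0.13 m and x of pack5 in the frame of tote between -0.09 and 0.09 m and y of pack5 in the frame of tote between -0.13 and 0.13 m and x of pack6 in the frame of tote between -0.09 and 0.09 m and y of pack6 in the frame of tote between -0.13 and 0.13 m); the robot touches nothing.
It fails at once if a carton is lifted out of the catch tray (its centre more than 80 mm above the bench) while the plug is still in its socket (x of plug in the frame of socket between -0.012 and 0.012 m and y of plug in the frame of socket between -0.012 and 0.012 m and z of plug in the frame of socket below 0.088 m and height (world z) of any of pack1, pack2, pack3, pack4, pack5, pack6 above 0.08 m).
It fails at once if a bystander is moved more than 50 mm or tipped over (distance of any of tape, spray, labels, cup, block, jar from where it was at the start of the episode above 0.05 m or angle between any of tape, spray, labels, cup, block, jar's own z axis and vertical above 0.7 rad).
Of pack1, pack2, pack3, pack4, pack5, pack6 only 4 to 6 are there at a start; the rules pass over those that are not, and their reading is None.
At some moment in a run one of pack1, pack2, pack3, pack4, pack5, pack6 may be knocked a few centimetres aside while the robot is not near it.
Once in a run the grip may slacken for a moment while it holds something.
It also fails if it takes over 210 s, if anything falls off the work surface, if the arm or the gripper's body presses on something with over 40 N, if the wrist force passes 120 N, or if a joint passes its speed limit or range.

## Working session

There is one attempt and no reset: what is moved stays moved. The work goes in short steps, Python scripts to look and compute and a shell command to move; the robot and the scene stay as the last step left them, time stands still between calls to the robot, and variables do not carry over. Pictures are saved under pics/ and viewed, about 12 in all and at most 16, crops included, and the job is handed in when it is done.

```bash
mkdir -p pics && cat > h.py <<'E'
import numpy as np, cv2
from bench import get_state, eyes, job
from scipy.spatial.transform import Rotation as R
def tool():
    s=get_state(); T=np.eye(4); T[:3,:3]=R.from_rotvec(s["tool_rot"]).as_matrix(); T[:3,3]=s["position"]; return T
def grab(n):
    p=eyes.camera_params(n); P=tool()@np.array(p["mount"]) if n=="wrist" else np.array(p["pose"])
    im,d=eyes.get_image(n); return im,d,np.array(p["camera_matrix"]),P
def cloud(d,K,P):
    v,u=np.mgrid[:d.shape[0],:d.shape[1]]
    c=np.stack([(u-K[0,2])/K[0,0]*d,(v-K[1,2])/K[1,1]*d,d],-1)
    w=c@P[:3,:3].T+P[:3,3]; w[d==0]=np.nan; return w
def ray(u,v,K,P,z):
    r=P[:3,:3]@np.linalg.solve(K,[u,v,1.]); return P[:3,3]+r*(z-P[2,3])/r[2]
def save(n,im): cv2.imwrite("pics/"+n,im[...,::-1])
def rows(target,yaw=None):
    "shift in tool units to target TCP"
    T=tool(); d=T[:3,:3].T@(np.array(target)-T[:3,3])/0.04; print("units",d.round(2))
E
python3 - <<'E'
from h import *
s=get_state(); print({k:np.round(v,3) for k,v in s.items()})
for n in("top","side"):
    im,d,K,P=grab(n); save(n+"0.png",im); np.savez("pics/"+n+"0.npz",im=im,d=d,K=K,P=P); print(n,K.round(1).tolist(),P.round(3).tolist())
print(tool().round(3), eyes.camera_params("wrist"))
E
```

```text
{'time': np.float64(0.0), 'joint_positions': array([-1.112,  0.322, -0.07 ,  1.452,  0.023,  1.371, -0.057]), 'qd': array([-0.   ,  0.   , -0.001, -0.   , -0.   , -0.001, -0.001]), 'joint_torque': array([-0.0000e+00, -4.9129e+01, -4.0400e-01, -3.1253e+01, -6.4000e-02,
        4.4000e-02,  0.0000e+00]), 'position': array([0.279, 0.586, 0.221]), 'tool_rot': array([-6.930e-01, -3.064e+00,  3.000e-03]), 'ft_force': array([-0.532, -0.189,  0.581]), 'torque': array([ 0.008,  0.027, -0.001]), 'grip_width': np.float64(0.998)}
top [[401.3, 0.0, 277.0], [0.0, 401.3, 211.0], [0.0, 0.0, 1.0]] [[-0.05, -0.977, 0.208, 0.33], [-0.999, 0.048, -0.014, -0.055], [0.004, -0.208, -0.978, 1.145], [0.0, 0.0, 0.0, 1.0]]
side [[507.8, 0.0, 277.3], [0.0, 507.8, 209.0], [0.0, 0.0, 1.0]] [[-0.969, -0.197, 0.151, 0.37], [-0.248, 0.749, -0.615, 0.689], [0.008, -0.633, -0.774, 1.06], [0.0, 0.0, 0.0, 1.0]]
[[-0.903  0.43  -0.001  0.279]
 [ 0.43   0.903 -0.002  0.586]
 [-0.    -0.002 -1.     0.222]
 [ 0.     0.     0.     1.   ]] {'camera_matrix': array([[344.48204033,   0.        , 277.86435218],
       [  0.        , 344.48204033, 207.84720748],
       [  0.        ,   0.        ,   1.        ]]), 'mount': array([[-6.39682140e-04, -9.53443609e-01, -3.01570681e-01,
         8.29472836e-02],
       [ 9.99999789e-01, -6.44657665e-04, -8.30229070e-05,
         4.54067826e-04],
       [-1.15252191e-04, -3.01570670e-01,  9.53443820e-01,
        -1.61069889e-01],
       [ 0.00000000e+00,  0.00000000e+00,  0.00000000e+00,
         1.00000000e+00]])}
```

View pics/top0.png

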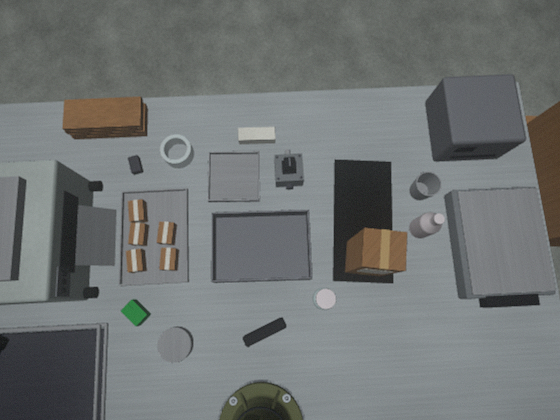

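View pics/side0.png

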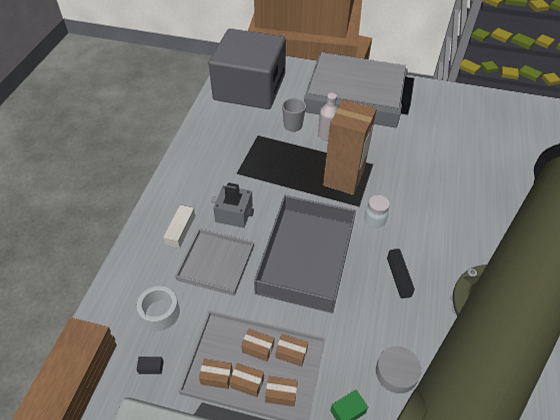

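The top view shows: 5 brown/white cartons in the tray at (137,210), (137,233), (166,232), (136,260), (168,258). The green look-alike (135,312) is not wanted. The plug is in the isolator box at (290,165), the dish at (234,177), the tote at (261,246), the mat at (363,220) and the case at (376,252). What could pass for the plug is the dark weight at (136,164) or the black bar at (264,332), but neither sits in a box.

```bash
python3 - <<'E'
from h import *
def rect(pts):
    (cx,cy),(w,h),a=cv2.minAreaRect(pts.astype(np.float32)*1000); return np.round([cx,cy,w,h,a],1)
for n in("top","side"):
    f=np.load(f"pics/{n}0.npz"); im,d,K,P=f["im"],f["d"],f["K"],f["P"]; w=cloud(d,K,P); z=w[...,2]
    print(n)
    hsv=cv2.cvtColor(im,cv2.COLOR_RGB2HSV)
    box={"top":dict(tray=(110,180,200,295),plugbox=(268,140,310,195),dish=(203,145,264,206),tote=(205,203,318,290),case=(335,215,415,285),mat=(325,150,400,290)),"side":dict(tray=(170,300,330,415),plugbox=(205,175,262,235),dish=(170,222,260,298),tote=(250,190,360,312),case=(315,90,380,200),mat=(230,130,375,205))}[n]
    def comps(nm,lo,hi,extra=None,amin=15):
        u0,v0,u1,v1=box[nm]; m=np.zeros(z.shape,bool); m[v0:v1,u0:u1]=True; m&=(z>lo)&(z<hi)
        if extra is not None:m&=extra
        k,l,st,c=cv2.connectedComponentsWithStats(m.astype(np.uint8))
        for i in range(1,k):
            if st[i,4]>=amin: p=w[l==i]; print(nm,lo,c[i].round(),st[i,4],rect(p[:,:2]),"z",np.median(p[:,2]).round(3))
    brown=(hsv[...,1]>60)
    comps("tray",.032,.055); comps("tray",.012,.024,None,40)
    comps("plugbox",.095,.13,None,5); comps("plugbox",.052,.064,None,30)
    comps("dish",.012,.026,None,30); comps("tote",.05,.07,None,40); comps("case",.2,.26); comps("mat",-.01,.012,hsv[...,2]<50,100)
E
```

```text
top
tray 0.032 [137. 222.] 688 [552.  321.2 127.4  48.5   2.2] z 0.042
tray 0.032 [110. 227.] 40 [542.6 396.4  67.8   6.    2.3] z 0.034
tray 0.032 [166. 233.] 342 [518.2 241.5  43.1  59.9  83.7] z 0.042
tray 0.032 [135. 261.] 365 [445.6 325.1  60.8  43.3   5.8] z 0.042
tray 0.032 [168. 259.] 359 [445.1 234.4  42.9  60.4  84.3] z 0.042
tray 0.012 [152. 236.] 606 [515.8 281.8 192.5 271.2  90. ] z 0.017
plugbox 0.095 [290. 163.] 127 [ 684.8 -110.9   30.3   30.1    1.1] z 0.105
plugbox 0.052 [289. 169.] 564 [ 684.9 -111.    81.2   80.     0.7] z 0.06
dish 0.012 [233. 176.] 335 [679.9  50.6 149.4 149.7  87.7] z 0.019
tote 0.05 [261. 245.] 708 [468.2 -23.3 268.7 190.8  89. ] z 0.059
case 0.2 [383. 250.] 1868 [ 422.8 -309.3  101.1   90.8   80.9] z 0.233
mat -0.01 [360. 209.] 4690 [ 536.9 -318.1  167.   355.8   84.6] z 0.003
side
tray 0.032 [173. 308.] 110 [721.6 215.2  11.7  40.3  11.2] z 0.046
tray 0.032 [322. 301.] 57 [409.7 113.6   3.8  43.8  89.5] z 0.039
tray 0.032 [258. 342.] 575 [519.5 243.7  43.8  61.4  83.7] z 0.042
tray 0.032 [292. 347.] 577 [446.  236.2  44.6  60.8  85.7] z 0.04
[... 544 characters left out ...]
6] z 0.018
tray 0.012 [217. 383.] 72 [579.  342.3  66.6  26.3  32.1] z 0.018
tray 0.012 [244. 390.] 49 [522.5 342.8   3.   60.1  84.9] z 0.018
tray 0.012 [280. 402.] 63 [443.  348.1  57.3   3.1   6.7] z 0.018
plugbox 0.095 [231. 188.] 142 [ 685.8 -109.4   31.9   33.9    7. ] z 0.106
plugbox 0.052 [233. 202.] 534 [ 689.2 -109.4   83.3   89.2   89.8] z 0.06
dish 0.012 [180. 236.] 73 [785.5   1.2  77.1  23.9  71.6] z 0.019
dish 0.012 [215. 260.] 597 [681.3  51.7 156.2 151.8  87.8] z 0.018
tote 0.05 [305. 248.] 1038 [468.6 -21.4 275.3 190.3  88.8] z 0.059
case 0.2 [352. 120.] 1382 [ 423.6 -308.9  109.8   91.6   80.8] z 0.233
mat -0.01 [295. 169.] 3936 [ 536.6 -316.6  172.4  356.1   85.1] z 0.004
```

```bash
python3 -m jog '[[[1,0,0,-0.5,-0.85],[1,0,0,-0.5,-0.85],[1,0,0,-0.5,-0.85],[1,0,0,0,-0.85],[1,0,0,0,-0.85],[1,0,0,0,-0.85]]]' 20 && python3 -m jog '[[[0.6,-0.54,-0.92,0,0],[0.6,-0.54,-0.92,0,0],[0.6,-0.54,-0.92,0,0],[0.6,-0.54,-0.92,0,0],[0.6,-0.54,-0.92,0,0],[0.6,-0.54,-0.92,0,0],[0.6,-0.54,-0.92,0,0],[0.6,-0.54,-0.92,0,0],[0.6,-0.54,-0.92,0,0],[0.6,-0.54,-0.92,0,0]]]' && python3 -m jog '[[[0.6,-0.53,-0.92,0,0],[0.6,-0.53,-0.92,0,0],[0.6,-0.53,-0.92,0,0],[0.6,-0.53,-0.92,0,0],[0.6,-0.53,-0.92,0,0],[0.6,-0.53,-0.92,0,0],[0.6,-0.53,-0.92,0,0],[0.6,-0.53,-0.92,0,0],[0.6,-0.53,-0.92,0,0],[0.6,0,0,0,0]]]'
python3 - <<'E'
from h import *
im,d,K,P=grab("wrist"); save("w1.png",im); w=cloud(d,K,P); T=tool(); print(T.round(3), get_state()["joint_positions"].round(2))
m=(w[...,2]>.095)&(w[...,2]<.115)&(np.hypot(w[...,0]-.685,w[...,1]+.111)<.04)
p=w[m]; (c,s,a)=cv2.minAreaRect((p[:,:2]*1000).astype(np.float32)); print(c,s,a,np.median(p[:,2]))
rows([c[0]/1000,c[1]/1000,.072])
f=np.load("pics/top0.npz"); w0=cloud(f["d"],f["K"],f["P"])
for y in np.arange(.36,.48,.01):
    q=w0[(abs(w0[...,1]-y)<.004)&(w0[...,0]>.4)&(w0[...,0]<.63)]; print(round(y,2),np.nanmedian(q[:,2]).round(3),end=" | ")
E
```

```text
time: 0.85
position: [0.2796, 0.5865, 0.282]
tool_rot: [0.004, -3.141, 0.001]
ft_force: [0.6, -0.1, 0.5]
grip_width: 1.002
time: 2.1
position: [0.4961, 0.2174, 0.2822]
tool_rot: [0.0, -3.141, 0.0]
ft_force: [0.5, 0.4, -0.8]
grip_width: 0.603
time: 3.35
position: [0.6865, -0.1172, 0.2809]
tool_rot: [-0.009, -3.139, 0.005]
ft_force: [0.2, 0.0, 0.5]
grip_width: 0.598
[[-1.     0.003 -0.002  0.686]
 [ 0.003  1.    -0.001 -0.114]
 [ 0.002 -0.001 -1.     0.281]
 [ 0.     0.     0.     1.   ]] [-0.16  0.42  0.42  1.24 -0.17  1.52  1.8 ]
(687.298095703125, -108.84033966064453) (30.35050392150879, 29.79090118408203) 0.7527086138725281 0.10455895155582406
units [-0.03  0.14  5.23]
0.36 0.004 | 0.37 0.006 | 0.38 0.004 | 0.39 0.003 | 0.4 0.034 | 0.41 0.044 | 0.42 0.054 | 0.43 0.064 | 0.44 0.075 | 0.45 0.085 | 0.46 0.148 | 0.47 0.209 |
```

View pics/w1.png

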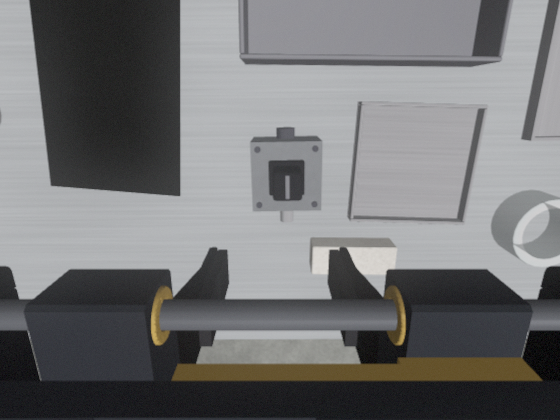

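The close view shows the black plug seated in the grey box at (287,178), with the dish to its right at (415,165). The choice is confirmed, and the finger axis lines up with the plug.

```bash
python3 -m jog '[[[0.6,0,0.14,1,0],[0.6,0,0,1,0],[0.6,0,0,1,0],[0.6,0,0,0.8,0],[0.6,0,0,0.6,0],[0.6,0,0,0.5,0],[0.6,0,0,0.33,0],[0.6,0,0,0,0]]]' 50 && python3 -m jog '[[[0,0,0,0,0],[0,0,0,0,0],[0,0,0,0,0],[0,0,0,0,0]]]' 55 && python3 -m jog '[[[0,0,0,-0.15,0],[0,0,0,-0.15,0],[0,0,0,-0.15,0],[0,0,0,-0.2,0],[0,0,0,-0.2,0],[0,0,0,-0.3,0],[0,0,0,-0.3,0],[0,0,0,-0.3,0],[0,0,0,-0.3,0],[0,0,0,0,0]]]'
```

```text
time: 4.4
position: [0.6861, -0.1062, 0.0725]
tool_rot: [0.001, -3.14, -0.001]
ft_force: [-0.2, -0.4, 1.2]
grip_width: 0.601
time: 4.9
position: [0.6872, -0.1078, 0.0743]
tool_rot: [0.001, 3.14, -0.002]
ft_force: [-0.3, -3.0, 2.9]
grip_width: 0.34
time: 6.15
position: [0.6875, -0.1068, 0.157]
tool_rot: [-0.001, 3.139, 0.0]
ft_force: [0.2, 0.7, -0.9]
grip_width: 0.341
```

```bash
python3 -m jog '[[[0,0.05,0.8,0,0],[0,0.05,0.8,0,0],[0,0.05,0.8,0,0],[0,0.04,0.8,0,0],[0,0,0.75,0,0],[0,0,0,0,0]]]' && python3 -c "
from h import *
im,d,K,P=grab('wrist'); save('w2.png',im[100:])"
```

```text
time: 6.9
position: [0.6785, 0.056, 0.1545]
tool_rot: [0.01, -3.14, -0.004]
ft_force: [0.3, 0.6, -1.2]
grip_width: 0.34
```

View pics/w2.png

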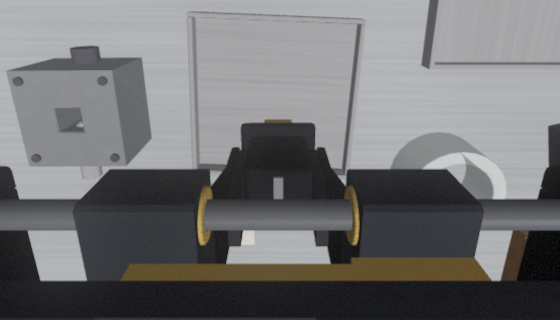

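The socket at (70,120) is empty and the plug is in the jaws at (278,150), above the dish. I'll lower and release it.

```bash
python3 -m jog '[[[0,0,-0.1,0.7,0],[0,0,0,0.7,0],[0,0,0,0.5,0],[0,0,0,0.3,0],[0,0,0,0.15,0],[0,0,0,0.07,0],[0,0,0,0,0]]]' && python3 -m jog '[[[0.42,0,0,0,0],[0.5,0,0,0,0],[0.6,0,0,0,0],[0.6,0,0,-0.5,0],[0.6,0,0,-1,0],[0.6,0,0,-1,0],[0.6,0,0,-1,0]]]' && python3 - <<'E'
from h import *
im,d,K,P=grab("top"); w=cloud(d,K,P)
im,d,K,P=grab("wrist"); w2=cloud(d,K,P); 
for a in (w,w2):
    m=(a[...,2]>.025)&(a[...,2]<.12)&(abs(a[...,0]-.68)<.07)&(abs(a[...,1]-.051)<.07)
    print(m.sum(),np.nanmean(a[m],0).round(3) if m.any() else 0,np.nanmax(a[m][:,2]) if m.any() else 0)
rows([.586,.322,.2]); print(tool()[:3,3])
E
```

```text
time: 7.82
position: [0.6795, 0.0473, 0.0591]
tool_rot: [-0.001, 3.141, 0.0]
ft_force: [-0.1, 0.8, -0.3]
grip_width: 0.338
time: 8.7
position: [0.6793, 0.0472, 0.2017]
tool_rot: [-0.0, 3.14, 0.0]
ft_force: [-0.1, -0.3, -0.6]
grip_width: 0.597
204 [0.672 0.042 0.07 ] 0.09030164333292334
1941 [0.675 0.047 0.071] 0.08757909268713032
units [2.41 6.87 0.15]
[0.68237038 0.04705562 0.20650768]
```

The plug stands upright in the dish, with its top at 0.088. Cartons next.

```bash
cat >> h.py <<'E'
def packs(cams=("wrist","side"),x=(.38,.65),y=(.19,.376),z0=.034,z1=.06):
    for n in cams:
        im,d,K,P=grab(n); w=cloud(d,K,P)
        m=((w[...,2]>z0)&(w[...,2]<z1)&(w[...,0]>x[0])&(w[...,0]<x[1])&(w[...,1]>y[0])&(w[...,1]<y[1])).astype(np.uint8)
        k,l,st,c=cv2.connectedComponentsWithStats(cv2.erode(m,np.ones((3,3))),connectivity=4)
        for i in range(1,k):
            if st[i,4]<60: continue
            p=(w[l==i][:,:2]*1000).astype(np.float32); (cx,cy),(a,b),t=cv2.minAreaRect(p)
            if a<b: t-=90
            if t<-90: t+=180
            print(n,"c",round(cx),round(cy),"size",round(max(a,b)),round(min(a,b)),"yaw",round(t,1),"z",np.median(w[l==i][:,2]).round(3))
    s=get_state(); print("t",s["time"].round(2),"tcp",s["position"].round(4),"w",s["grip_width"].round(2))
E
python3 -m jog '[[[0.68,0.4,0.98,0,0],[0.68,0.4,0.98,0,0],[0.68,0.4,0.98,0,0],[0.68,0.4,0.98,0,0],[0.68,0.4,0.98,0,0],[0.68,0.4,0.98,0,0],[0.68,0,0.98,0,0],[0.68,0,0,0,0]]]' && python3 -c "
from h import *
packs()"
```

```text
time: 9.8
position: [0.5811, 0.3266, 0.1988]
tool_rot: [0.011, -3.141, -0.004]
ft_force: [-0.6, -0.2, 0.5]
grip_width: 0.683
wrist c 448 238 size 57 41 yaw -4.0 z 0.041
wrist c 448 328 size 58 40 yaw 5.8 z 0.041
wrist c 521 245 size 58 41 yaw -6.3 z 0.041
wrist c 522 323 size 58 40 yaw -5.1 z 0.041
wrist c 587 327 size 60 40 yaw 5.1 z 0.041
side c 519 245 size 57 40 yaw -7.6 z 0.042
side c 446 236 size 56 42 yaw -3.5 z 0.042
side c 586 327 size 57 41 yaw 5.1 z 0.042
side c 520 324 size 56 39 yaw -4.3 z 0.042
side c 446 329 size 56 40 yaw 5.5 z 0.042Traceback (most recent call last):
  File "<string>", line 3, in <module>
    packs()
    ~~~~~^^
  File "h.py", line 30, in packs
    s=get_state(); print("t",s["time"].round(2),"tcp",s["position"].round(4),"w",s["grip_width"].round(2))
                             ^^^^^^^^^^^^^^^
AttributeError: 'float' object has no attribute 'round'
```

```bash
sed -i 's/s\["time"\].round(2)/s["time"]/' h.py && python3 -m jog '[[[0.66,-0.13,-0.05,0.9,-1],[0.66,0,0,1,0],[0.66,0,0,1,0],[0.66,0,0,0.8,0],[0.66,0,0,0.5,0],[0.66,0,0,0.4,0],[0.66,0,0,0,0]]]' 30 && python3 -m jog '[[[0,0,0,0,0],[0,0,0,0,0],[0,0,0,0,0],[0,0,0,0,0],[0,0,0,-0.5,0],[0,0,0,-1,0],[0,0,0,-1,0],[0,0,0,-1,0],[0,0,0,-0.5,1],[0,0,0,0,0]]]'; python3 -c "
from h import *
rows([.515,.05,.17])"
```

```text
time: 10.78
position: [0.5884, 0.3187, 0.0152]
tool_rot: [-0.136, 3.138, -0.001]
ft_force: [-0.1, -0.1, 0.1]
grip_width: 0.658
time: 12.02
position: [0.5894, 0.3203, 0.178]
tool_rot: [-0.002, 3.137, 0.004]
ft_force: [-0.1, 0.7, -1.3]
grip_width: 0.438
units [ 1.87 -6.76  0.17]
```

```bash
python3 -m jog '[[[0,0.24,-0.84,0,0],[0,0.24,-0.84,0,0],[0,0.24,-0.84,0,0],[0,0.24,-0.84,0,0],[0,0.24,-0.84,0,0],[0,0.24,-0.84,0,0],[0,0.23,-0.84,0,0],[0,0.2,-0.84,0,0],[0,0,0,0,0]]]'; python3 -c "
from h import *
a,b=grab('wrist')[0],grab('side')[0]; save('w3.png',np.hstack([a,b])[::2,::2]) ; packs(('side',))
rows([.515,.05,.017])"
```

```text
time: 13.15
position: [0.5123, 0.0474, 0.1738]
tool_rot: [-0.005, -3.14, 0.002]
ft_force: [0.0, 1.0, -1.6]
grip_width: 0.441
side c 519 245 size 57 40 yaw -7.0 z 0.043
side c 446 238 size 56 40 yaw -4.2 z 0.042
side c 519 323 size 57 39 yaw -4.2 z 0.042
side c 446 329 size 56 41 yaw 4.9 z 0.042Traceback (most recent call last):
  File "<string>", line 3, in <module>
    a,b=grab('wrist')[0],grab('side')[0]; save('w3.png',np.hstack([a,b])[::2,::2]) ; packs(('side',))
                                                                                     ~~~~~^^^^^^^^^^^
  File "h.py", line 30, in packs
    s=get_state(); print("t",s["time"],"tcp",s["position"].round(4),"w",s["grip_width"].round(2))
                                                                        ^^^^^^^^^^^^^^^^^^^^^
AttributeError: 'float' object has no attribute 'round'
```

View pics/w3.png

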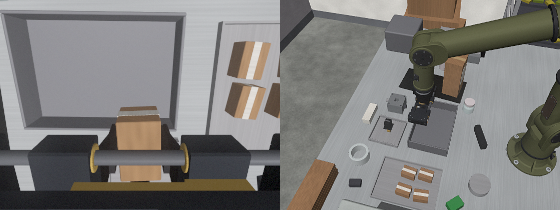

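```bash
sed -i 's/s\["grip_width"\].round(2)/round(float(s["grip_width"]),3)/' h.py && python3 -c "
from h import *
im,d,K,P=grab('wrist'); save('w4.png',cv2.resize(im[190:380,160:400],None,fx=2,fy=2)); w=cloud(d,K,P)
for v in range(205,360,10): print(v,w[v,277].round(3))"
```

```text
205 [0.532 0.051 0.004]
215 [0.487 0.051 0.169]
225 [0.486 0.051 0.185]
235 [0.487 0.052 0.196]
245 [0.488 0.052 0.204]
255 [0.492 0.052 0.205]
265 [0.497 0.052 0.204]
275 [0.501 0.052 0.205]
285 [0.506 0.052 0.204]
295 [0.511 0.052 0.205]
305 [0.481 0.052 0.258]
315 [0.483 0.052 0.26 ]
325 [0.485 0.052 0.261]
335 [0.531 0.052 0.205]
345 [0.537 0.052 0.205]
355 [0.543 0.052 0.204]
```

View pics/w4.png

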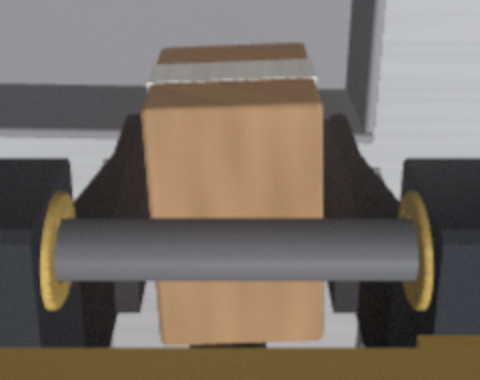

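The carton is firmly held, but rolled 90° about its length (38 mm across the jaws). That is harmless. I'll place it, and centre the jaws better on the next ones.

```bash
python3 -m jog '[[[0,-0.06,0,1,0],[0,0,0,1,0],[0,0,0,0.8,0],[0,0,0,0.6,0],[0,0,0,0.43,0],[0,0,0,0,0],[0.58,0,0,0,0],[0.58,0,0,0,0],[0.58,0,0,-0.8,0],[0.58,0,0,-1,0]]]' && python3 -m jog '[[[0.6,0,0.85,-0.9,0],[0.6,0,0.9,-0.9,0],[0.6,0,0.9,-0.5,0],[0.6,0,0.9,0,0],[0.6,0,0.9,0,0],[0.6,0,0.9,0,0],[0.6,0,0.9,0,0],[0.6,0,0.6,0,0],[0.6,0,0,0,0]]]' && python3 -c "
from h import *
packs(('wrist','side'))
packs(('top',),(.37,.56),(-.15,.11))
rows([.520,.323,.01])"
```

```text
time: 14.6
position: [0.5156, 0.0507, 0.0944]
tool_rot: [0.0, -3.141, 0.0]
ft_force: [0.3, 0.1, -0.2]
grip_width: 0.578
time: 15.72
position: [0.5152, 0.3266, 0.1856]
tool_rot: [-0.005, 3.141, 0.001]
ft_force: [0.5, -0.1, -0.2]
grip_width: 0.598
wrist c 447 238 size 59 41 yaw -4.0 z 0.041
wrist c 447 328 size 59 40 yaw 6.0 z 0.041
wrist c 520 245 size 60 41 yaw -6.5 z 0.041
wrist c 521 323 size 60 40 yaw -5.1 z 0.041
side c 502 245 size 40 21 yaw 85.3 z 0.042
side c 446 237 size 56 41 yaw -3.6 z 0.043
side c 511 325 size 41 38 yaw 84.0 z 0.042
side c 446 328 size 56 41 yaw 6.3 z 0.042
t 15.825 tcp [0.5163 0.3232 0.1855] w 0.598
top c 517 48 size 55 33 yaw 0.4 z 0.047
t 15.875 tcp [0.5165 0.3227 0.1855] w 0.598
units [-0.09  0.01  4.39]
```

```bash
python3 -m jog '[[[0.6,-0.09,0,0.9,1],[0.6,0,0,1,0],[0.6,0,0,1,0],[0.6,0,0,0.8,0],[0.6,0,0,0.4,0],[0.6,0,0,0.28,0],[0.6,0,0,0,0]]]' 20 && python3 -m jog '[[[0,0,0,0,0],[0,0,0,0,0],[0,0,0,0,0],[0,0,0,0,0],[0,0,0,-0.5,0],[0,0,0,-1,0],[0,0,0,-1,0],[0,0,0,-1,0],[0,0,0,-0.6,-1],[0,0,0,0,0]]]'; python3 -c "
from h import *
rows([.44,.05,.17]); w=cloud(*grab('wrist')[1:]); print(w[245:300:10,277].round(3))"
```

```text
time: 16.75
position: [0.5196, 0.3245, 0.0103]
tool_rot: [0.137, 3.138, -0.0]
ft_force: [-1.2, 0.3, -0.2]
grip_width: 0.599
time: 18.0
position: [0.5206, 0.3256, 0.1772]
tool_rot: [0.001, 3.137, 0.005]
ft_force: [0.6, -0.3, -1.3]
grip_width: 0.485
units [ 2.01 -6.89  0.15]
[[0.495 0.325 0.208]
 [0.5   0.325 0.206]
 [0.504 0.325 0.208]
 [0.509 0.325 0.208]
 [0.514 0.325 0.206]
 [0.519 0.325 0.206]]
```

```bash
python3 -m jog '[[[0,0.25,-0.86,0,0],[0,0.25,-0.86,0,0],[0,0.25,-0.86,0,0],[0,0.25,-0.86,0,0],[0,0.25,-0.86,0,0],[0,0.25,-0.86,0,0],[0,0.25,-0.86,0,0],[0,0.25,-0.86,0,0],[0,0,0,0,0]]]'; python3 -c "
from h import *
packs(('side',)); rows([.44,.05,.017])"
```

```text
time: 19.18
position: [0.4378, 0.0469, 0.1727]
tool_rot: [-0.009, -3.139, 0.001]
ft_force: [0.7, 1.2, -0.2]
grip_width: 0.484
side c 519 245 size 56 40 yaw -7.8 z 0.042
side c 446 237 size 55 40 yaw -5.3 z 0.042
side c 446 328 size 56 40 yaw 4.8 z 0.042
t 19.225 tcp [0.4384 0.0488 0.1729] w 0.478
units [-0.05  0.03  3.9 ]
```

```bash
python3 -m jog '[[[0,-0.03,0,1,0],[0,0,0,1,0],[0,0,0,0.8,0],[0,0,0,0.6,0],[0,0,0,0.48,0],[0,0,0,0,0],[0.6,0,0,0,0],[0.6,0,0,0,0],[0.6,0,0,-0.8,0],[0.6,0,0,-1,0]]]' && python3 -m jog '[[[0.6,-0.02,0.85,-0.9,0],[0.6,-0.02,0.9,-0.9,0],[0.6,-0.02,0.9,-0.5,0],[0.6,-0.02,0.9,0,0],[0.6,-0.02,0.9,0,0],[0.6,-0.02,0.9,0,0],[0.6,0,0.9,0,0],[0.6,0,0.66,0,0],[0.6,0,0,0,0]]]' && python3 -c "
from h import *
packs(('wrist','side'))
packs(('top',),(.37,.56),(-.15,.11))
rows([.446,.327,.01])"
```

```text
time: 20.48
position: [0.4403, 0.0496, 0.092]
tool_rot: [0.0, -3.141, 0.0]
ft_force: [-0.3, 1.4, 1.1]
grip_width: 0.595
time: 21.6
position: [0.4448, 0.3281, 0.1832]
tool_rot: [-0.006, 3.141, 0.001]
ft_force: [0.1, 0.3, 1.0]
grip_width: 0.601
wrist c 447 238 size 60 41 yaw -4.3 z 0.041
wrist c 447 328 size 60 40 yaw 6.0 z 0.041
wrist c 519 244 size 58 40 yaw -6.4 z 0.041
side c 528 244 size 41 37 yaw 83.7 z 0.043
side c 444 345 size 53 9 yaw 2.9 z 0.042
t 21.7 tcp [0.4457 0.3251 0.1831] w 0.599
top c 517 48 size 55 33 yaw 0.0 z 0.047
top c 439 47 size 53 36 yaw -1.9 z 0.043
t 21.75 tcp [0.4459 0.3246 0.1831] w 0.599
units [-0.    0.06  4.33]
```

```bash
python3 -m jog '[[[0.6,0,0.04,0.9,-1],[0.6,0,0,1,0],[0.6,0,0,1,0],[0.6,0,0,0.8,0],[0.6,0,0,0.4,0],[0.6,0,0,0.22,0],[0.6,0,0,0,0]]]' 20 && python3 -m jog '[[[0,0,0,0,0],[0,0,0,0,0],[0,0,0,0,0],[0,0,0,0,0],[0,0,0,-0.5,0],[0,0,0,-1,0],[0,0,0,-1,0],[0,0,0,-1,0],[0,0,0,-0.6,1],[0,0,0,0,0]]]'; python3 -c "
from h import *
rows([.515,-.023,.17]); w=cloud(*grab('wrist')[1:]); print(w[245:300:20,277].round(3))"
```

```text
time: 22.62
position: [0.4458, 0.3275, 0.0106]
tool_rot: [-0.137, 3.138, 0.0]
ft_force: [-0.4, 0.1, 0.7]
grip_width: 0.6
time: 23.88
position: [0.4463, 0.3283, 0.1759]
tool_rot: [-0.002, 3.139, 0.004]
ft_force: [0.9, 0.2, -1.3]
grip_width: 0.485
units [-1.71 -8.79  0.13]
[[0.421 0.328 0.205]
 [0.431 0.328 0.205]
 [0.439 0.328 0.206]]
```

```bash
python3 -m jog '[[[0,-0.17,-0.9,0,0],[0,-0.17,-0.9,0,0],[0,-0.17,-0.9,0,0],[0,-0.17,-0.9,0,0],[0,-0.17,-0.9,0,0],[0,-0.17,-0.9,0,0],[0,-0.17,-0.9,0,0],[0,-0.17,-0.9,0,0],[0,-0.17,-0.9,0,0],[0,-0.17,-0.8,0,0]]]'; python3 -m jog '[[[0,0,0,0,0]]]'; python3 -c "
from h import *
packs(('side',)); rows([.515,-.028,.017])"
```

```text
time: 25.18
position: [0.5123, -0.0298, 0.172]
tool_rot: [0.002, -3.138, 0.001]
ft_force: [0.6, 0.9, -0.8]
grip_width: 0.483
time: 25.3
position: [0.5124, -0.0317, 0.1722]
tool_rot: [-0.006, -3.139, 0.003]
ft_force: [0.8, 0.1, -0.8]
grip_width: 0.484
side c 519 244 size 56 41 yaw -6.2 z 0.042
side c 446 237 size 56 39 yaw -5.2 z 0.042
t 25.35 tcp [ 0.5123 -0.0294  0.1723] w 0.48
units [-0.08  0.04  3.88]
```

```bash
python3 -m jog '[[[0,-0.05,0,1,0],[0,0,0,1,0],[0,0,0,0.8,0],[0,0,0,0.6,0],[0,0,0,0.46,0],[0,0,0,0,0],[0.6,0,0,0,0],[0.6,0,0,0,0],[0.6,0,0,-0.8,0],[0.6,0,0,-1,0]]]' && python3 -m jog '[[[0.66,-0.02,0.8,-0.9,0],[0.66,-0.02,0.85,-0.9,0],[0.66,-0.02,0.85,-0.5,0],[0.66,-0.02,0.85,0,0],[0.66,0,0.85,0,0],[0.66,0,0.85,0,0],[0.66,0,0.85,0,0],[0.66,0,0.85,0,0],[0.66,0,0,0,0]]]' && python3 -c "
from h import *
packs(('wrist','side'))
packs(('top',),(.37,.56),(-.15,.11))
rows([.519,.243,.01])"
```

```text
time: 26.6
position: [0.5152, -0.0284, 0.0929]
tool_rot: [0.0, -3.141, -0.0]
ft_force: [0.9, 0.6, -0.9]
grip_width: 0.597
time: 27.72
position: [0.518, 0.2453, 0.1845]
tool_rot: [-0.009, 3.141, 0.003]
ft_force: [-0.3, -0.3, -1.1]
grip_width: 0.654
wrist c 447 237 size 59 40 yaw -4.4 z 0.041
wrist c 520 244 size 59 40 yaw -6.6 z 0.041
side c 519 246 size 56 39 yaw -2.8 z 0.042
side c 445 237 size 55 40 yaw -4.0 z 0.042
t 27.825 tcp [0.5189 0.2412 0.1844] w 0.656
top c 517 49 size 55 33 yaw 2.6 z 0.047
top c 514 -31 size 55 36 yaw -1.6 z 0.043
top c 440 47 size 54 35 yaw -1.0 z 0.043
t 27.875 tcp [0.5191 0.2404 0.1843] w 0.66
units [0.01 0.07 4.36]
```

```bash
python3 -m jog '[[[0.66,0,0.06,0.9,1],[0.66,0,0,1,0],[0.66,0,0,1,0],[0.66,0,0,0.8,0],[0.66,0,0,0.4,0],[0.66,0,0,0.25,0],[0.66,0,0,0,0]]]' 20 && python3 -m jog '[[[0,0,0,0,0],[0,0,0,0,0],[0,0,0,0,0],[0,0,0,0,0],[0,0,0,-0.5,0],[0,0,0,-1,0],[0,0,0,-1,0],[0,0,0,-1,0],[0,0,0,-0.6,-1],[0,0,0,0,0]]]'; python3 -c "
from h import *
rows([.445,-.028,.17]); w=cloud(*grab('wrist')[1:]); print(w[245:300:20,277].round(3))"
```

```text
time: 28.75
position: [0.519, 0.2438, 0.0101]
tool_rot: [0.137, 3.138, 0.0]
ft_force: [0.1, -0.7, 0.7]
grip_width: 0.663
time: 30.0
position: [0.5197, 0.2446, 0.1755]
tool_rot: [0.001, 3.138, 0.003]
ft_force: [-0.4, 0.5, 0.0]
grip_width: 0.481
units [ 1.86 -6.82  0.12]
[[0.494 0.244 0.205]
 [0.503 0.244 0.206]
 [0.513 0.244 0.206]]
```

```bash
python3 -m jog '[[[0,0.24,-0.86,0,0],[0,0.24,-0.86,0,0],[0,0.24,-0.86,0,0],[0,0.24,-0.86,0,0],[0,0.24,-0.86,0,0],[0,0.24,-0.86,0,0],[0,0.24,-0.86,0,0],[0,0.24,-0.8,0,0],[0,0,0,0,0]]]'; python3 -c "
from h import *
packs(('side',)); rows([.443,-.028,.017])"
```

```text
time: 31.18
position: [0.4401, -0.0312, 0.172]
tool_rot: [-0.009, -3.139, 0.0]
ft_force: [-0.4, 1.1, -1.2]
grip_width: 0.482
side c 446 237 size 55 40 yaw -3.9 z 0.042
t 31.225 tcp [ 0.4407 -0.0294  0.1722] w 0.485
units [-0.07  0.03  3.88]
```

```bash
python3 -m jog '[[[0,-0.05,0,1,0],[0,0,0,1,0],[0,0,0,0.8,0],[0,0,0,0.6,0],[0,0,0,0.46,0],[0,0,0,0,0],[0.6,0,0,0,0],[0.6,0,0,0,0],[0.6,0,0,-0.8,0],[0.6,0,0,-1,0]]]' && python3 -m jog '[[[0.66,-0.02,0.8,-0.9,0],[0.66,-0.02,0.85,-0.9,0],[0.66,-0.02,0.85,-0.5,0],[0.66,-0.02,0.85,0,0],[0.66,0,0.85,0,0],[0.66,0,0.85,0,0],[0.66,0,0.85,0,0],[0.66,0,0.7,0,0],[0.66,0,0,0,0]]]' && python3 -c "
from h import *
packs(('wrist','side'))
packs(('top',),(.37,.56),(-.15,.11))
rows([.446,.236,.01])"
```

```text
time: 32.48
position: [0.4436, -0.0288, 0.0924]
tool_rot: [-0.0, -3.141, 0.0]
ft_force: [1.0, -0.3, -0.1]
grip_width: 0.599
time: 33.6
position: [0.4466, 0.2377, 0.184]
tool_rot: [-0.007, 3.141, 0.002]
ft_force: [-0.9, 0.3, -0.2]
grip_width: 0.656
wrist c 447 237 size 60 40 yaw -4.5 z 0.041
side c 446 243 size 55 33 yaw -0.4 z 0.042
t 33.7 tcp [0.4472 0.2346 0.1838] w 0.66
top c 517 49 size 55 33 yaw 2.6 z 0.047
top c 514 -31 size 54 36 yaw -1.9 z 0.043
top c 443 -30 size 56 36 yaw -2.2 z 0.043
top c 440 47 size 53 36 yaw -1.0 z 0.043
t 33.75 tcp [0.4473 0.2341 0.1838] w 0.66
units [0.04 0.05 4.34]
```

```bash
python3 -m jog '[[[0.66,0.03,0.05,0.9,1],[0.66,0,0,1,0],[0.66,0,0,1,0],[0.66,0,0,0.8,0],[0.66,0,0,0.4,0],[0.66,0,0,0.23,0],[0.66,0,0,0,0]]]' 20 && python3 -m jog '[[[0,0,0,0,0],[0,0,0,0,0],[0,0,0,0,0],[0,0,0,0,0],[0,0,0,-0.5,0],[0,0,0,-1,0],[0,0,0,-1,0],[0,0,0,-1,0],[0,0,0,-0.6,-1],[0,0,0,0,0]]]'; python3 -c "
from h import *
rows([.475,-.103,.17]); w=cloud(*grab('wrist')[1:]); print(w[245:300:20,277].round(3))"
```

```text
time: 34.62
position: [0.4462, 0.2371, 0.0105]
tool_rot: [0.137, 3.138, 0.0]
ft_force: [0.8, -1.1, -0.2]
grip_width: 0.659
time: 35.88
position: [0.4468, 0.2379, 0.1757]
tool_rot: [0.001, 3.139, 0.004]
ft_force: [-0.4, 0.7, -1.0]
grip_width: 0.484
units [-0.71 -8.52  0.13]
[[0.422 0.238 0.205]
 [0.43  0.238 0.206]
 [0.44  0.238 0.207]]
```

```bash
python3 -m jog '[[[0,-0.07,-0.86,0,0],[0,-0.07,-0.86,0,0],[0,-0.07,-0.86,0,0],[0,-0.07,-0.86,0,0],[0,-0.07,-0.86,0,0],[0,-0.07,-0.86,0,0],[0,-0.07,-0.86,0,0],[0,-0.07,-0.86,0,0],[0,-0.07,-0.86,0,0],[0,0,-0.78,0,0]]]'; python3 -m jog '[[[0,0,0,0,0]]]'; python3 -c "
from h import *
rows([.475,-.103,.017])"
```

```text
time: 37.17
position: [0.4699, -0.1047, 0.1721]
tool_rot: [-0.003, -3.139, 0.001]
ft_force: [-0.9, 0.5, 0.6]
grip_width: 0.477
time: 37.3
position: [0.4696, -0.1062, 0.1724]
tool_rot: [-0.009, -3.139, 0.002]
ft_force: [1.3, 1.1, -0.5]
grip_width: 0.483
units [-0.15  0.09  3.88]
```

```bash
python3 -m jog '[[[0,-0.12,0.09,1,0],[0,0,0,1,0],[0,0,0,0.8,0],[0,0,0,0.6,0],[0,0,0,0.46,0],[0,0,0,0,0],[0.6,0,0,0,0],[0.6,0,0,0,0],[0.6,0,0,-0.8,0],[0.6,0,0,-1,0]]]' && python3 -m jog '[[[0,0,0,-1,0],[0,0,0,-1,0],[0,0,0,-1,0],[0,0,0,-1,0],[0,0,0,-1,0],[0,0,0,0,0]]]' && python3 -c "
from h import *
packs(('top','side'),(.37,.56),(-.15,.11))
for n in('top','side'):
    w=cloud(*grab(n)[1:]); m=(w[...,2]>.22)&(w[...,2]<.245)&(np.hypot(w[...,0]-.423,w[...,1]+.309)<.08)
    p=w[m]; print(cv2.minAreaRect((p[:,:2]*1000).astype(np.float32)),np.median(p[:,2]))
rows([.35,-.245,.29])"
```

```text
time: 38.55
position: [0.4755, -0.0999, 0.0927]
tool_rot: [-0.0, -3.141, 0.0]
ft_force: [-0.1, -0.3, 0.2]
grip_width: 0.598
time: 39.3
position: [0.4777, -0.1005, 0.2958]
tool_rot: [0.0, 3.134, 0.001]
ft_force: [0.1, -0.9, -0.3]
grip_width: 0.033
top c 517 49 size 55 33 yaw 1.1 z 0.047
top c 443 -26 size 55 28 yaw -2.8 z 0.043
top c 440 47 size 53 36 yaw -1.6 z 0.043
side c 474 -98 size 55 41 yaw 3.2 z 0.044
side c 515 -27 size 55 39 yaw 2.8 z 0.044
side c 443 -27 size 55 42 yaw -0.8 z 0.044
side c 517 51 size 56 39 yaw 4.4 z 0.047
side c 440 51 size 54 42 yaw -0.1 z 0.044
t 39.4 tcp [ 0.4759 -0.1001  0.2923] w 0.015
((422.89141845703125, -309.4639587402344), (101.08769226074219, 90.78490447998047), 81.05782318115234) 0.2327587693465371
((422.2903137207031, -309.0369567871094), (108.60775756835938, 89.2210464477539), 81.61076354980469) 0.2335143445556523
units [ 3.13 -3.63  0.03]
```

All five cartons are in the tote, and the case hasn't moved. I'll go behind the case, turned −9° to match its face.

```bash
python3 -m jog '[[[0,0.3,-0.7,0,0],[0,0.3,-0.7,0,0],[0,0.4,-0.7,0,0],[0,0.5,-0.7,0,0],[0,0.5,-0.7,0,0],[0,0.45,-0.6,0,0],[0,0.4,-0.45,0,0],[0,0.4,-0.4,0,0.9],[0,0,0,0,0.9],[0,0,0,0,0]]]' && python3 -c "
from h import *
print(tool().round(3)); rows([.345,-.297,.19]); rows([.379,-.302,.19])"
```

```text
time: 40.75
position: [0.3454, -0.2978, 0.2908]
tool_rot: [-0.245, -3.131, -0.001]
ft_force: [0.4, -0.4, 0.2]
grip_width: 0.004
[[-0.988  0.156 -0.001  0.345]
 [ 0.156  0.988  0.001 -0.298]
 [ 0.001  0.001 -1.     0.291]
 [ 0.     0.     0.     1.   ]]
units [0.01 0.02 2.52]
units [-0.85  0.03  2.52]
```

```bash
python3 -m jog '[[[0,0,0,0.8,0],[0,0,0,0.8,0],[0,0,0,0.8,0],[0,-0.2,0,0,0],[0,-0.2,0,0,0],[0,-0.2,0,0,0],[0,-0.2,0,0,0],[0,-0.2,0,0,0],[0,-0.2,0,0,0]]]' && python3 -m jog '[[[0,-0.2,0,0,0],[0,-0.2,0,0,0],[0,-0.2,0,0,0],[0,-0.2,0,0,0],[0,-0.2,0,0,0]]]' && python3 -c "
from h import *
for n in('top',):
    im,d,K,P=grab(n); w=cloud(d,K,P); save('c1.png',grab('side')[0])"
```

```text
time: 41.88
position: [0.394, -0.3056, 0.1959]
tool_rot: [0.246, 3.132, -0.0]
ft_force: [-0.9, -0.5, 0.8]
grip_width: 0.003
time: 42.5
position: [0.4335, -0.3118, 0.1957]
tool_rot: [0.246, 3.132, 0.0]
ft_force: [0.3, 0.1, 0.7]
grip_width: 0.002
```

View pics/c1.png

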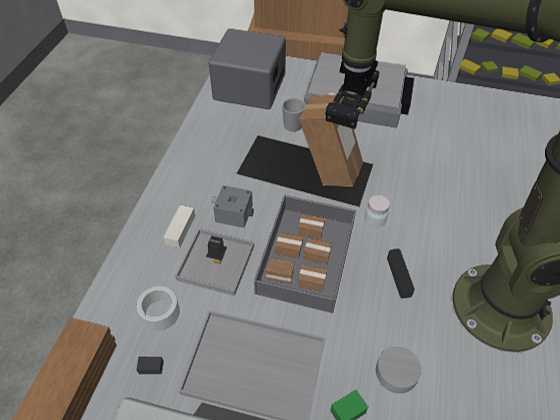

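The case is tipping about its far lower edge (tilted at (332,140)), not sliding. The cartons sit in the tote and the tray is empty. I'll keep pushing gently.

```bash
python3 -m jog '[[[0,-0.2,0,0,0],[0,-0.2,0,0,0],[0,-0.2,0,0,0],[0,-0.2,0,0,0],[0,-0.2,0,0,0],[0,0,0,0,0],[0,0,0,0,0],[0,0,0,0,0]]]' && python3 -c "
from h import *
w=cloud(*grab('side')[1:]); m=(w[...,2]>.075)&(w[...,2]<.12)&(w[...,0]>.35)&(w[...,0]<.8)&(abs(w[...,1]+.32)<.12)
p=w[m]; print(cv2.minAreaRect((p[:,:2]*1000).astype(np.float32)),np.median(p[:,2]),m.sum())"
```

```text
time: 43.6
position: [0.4721, -0.3181, 0.1958]
tool_rot: [0.247, 3.132, 0.0]
ft_force: [-0.1, -1.1, 0.4]
grip_width: 0.007
((592.107177734375, -333.844482421875), (107.83918762207031, 234.0367431640625), 80.98363494873047) 0.0935379598096967 2439
```

The case has fallen flat, with its centre about 56 mm along the mat and 11 mm off the middle line. I'll retract and verify.

```bash
python3 -m jog '[[[0,0,0,-1,0],[0,0,0,-1,0],[0,0,0,-1,0],[0,0.2,0.7,0,0],[0,0.2,0.7,0,0],[0,0,0.7,0,0],[0,0,0.7,0,0],[0,0,0,0,0],[0,0,0,0,0]]]' && python3 -c "
from h import *
packs(('top','side'),(.37,.56),(-.16,.11))
im,d,K,P=grab('top'); w=cloud(d,K,P); save('f.png',im); save('fs.png',grab('side')[0])
for nm,(x,y),z in (('case',(.592,-.334),(.085,.11)),('plug',(.68,.047),(.03,.12))):
    m=(w[...,2]>z[0])&(w[...,2]<z[1])&(abs(w[...,0]-x)<.15*(nm=='case')+.07*(nm=='plug'))&(abs(w[...,1]-y)<.08); p=w[m]; print(nm,cv2.minAreaRect((p[:,:2]*1000).astype(np.float32)),np.percentile(p[:,2],[5,50,95]).round(3))
"
```

```text
time: 44.78
position: [0.4737, -0.2059, 0.3159]
tool_rot: [0.247, 3.132, -0.001]
ft_force: [-0.6, 0.0, -0.6]
grip_width: 0.006
top c 517 49 size 55 33 yaw 0.8 z 0.046
top c 514 -31 size 55 36 yaw -1.6 z 0.043
top c 474 -101 size 54 36 yaw -1.6 z 0.043
top c 443 -30 size 55 36 yaw -2.5 z 0.043
top c 440 48 size 53 33 yaw -1.4 z 0.043
side c 469 -153 size 176 9 yaw -0.7 z 0.047
side c 474 -98 size 54 42 yaw 1.1 z 0.044
side c 515 -27 size 55 42 yaw 2.5 z 0.043
side c 443 -27 size 55 41 yaw 0.3 z 0.043
side c 518 53 size 55 37 yaw 3.0 z 0.047
side c 440 51 size 55 42 yaw 2.6 z 0.044
t 44.875 tcp [ 0.4736 -0.2063  0.3158] w 0.004
case ((708.210205078125, -303.4307556152344), (0.0, 0.0), 0.0) [0.087 0.087 0.087]
plug ((675.7994384765625, 45.20915222167969), (37.72834014892578, 38.67627716064453), 88.72209167480469) [0.044 0.082 0.088]
```

View pics/f.png

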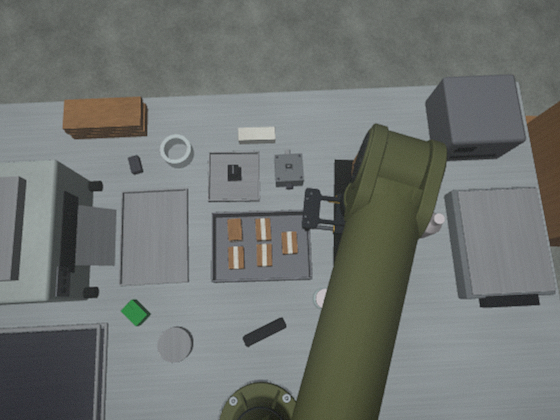

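View pics/fs.png

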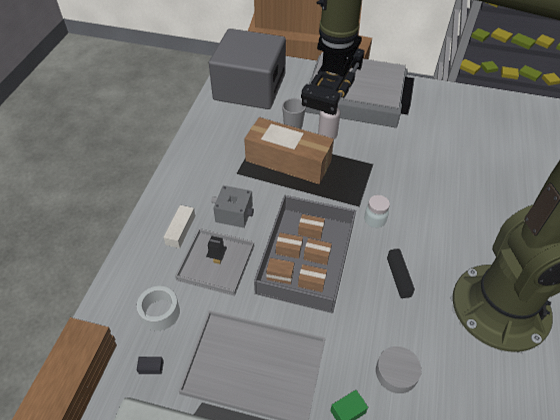

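The side view shows the case flat with its white patch up at (283,136), the plug in the dish at (215,248), five cartons in the tote, the tray empty and the bystanders in place. The robot is clear of everything, so I'm handing the job in.

```bash
python3 -c "
from h import *
print(job.close_job())"
```

```text
the job is handed in; nothing more can be done
None
```

The job is done and handed in at about 45 s on the robot's clock, well inside the 210 s limit; the interface gives no verdict.

- **Plug:** I pulled it straight up out of the isolator box before touching any carton. It now stands upright in the parking dish, about 6 mm off centre, with its origin about 40 mm high.
- **Cartons:** All five cartons that were in the catch tray are in the grey tote, with tops at about 43–47 mm. The tray is empty, and I left the green look-alike alone.
- **Case:** It tipped over its far edge and lies flat with the white patch up. Its centre is about 56 mm along the mat and 11 mm off the middle line, and its top is at 93.5 mm.
- **Bystanders:** I saw none of them displaced in the last two views, but did not measure them. The arm was clear of everything.

**Checks that failed or disagreed:**
- The first carton rolled 90° in the grip and lies on its side in the tote.
- The last top view could not measure the case because the arm hid it. Its figures come from the side view alone.
- Top and side views of the cartons differ by 3–5 mm in y, which is far inside the margins.

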